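Ink the address stamp and hold it lined up over the box on the envelope

TASK

Push the half-open lid of the ink pad right back, take the long stamp with the black handle and press it lightly, lengthwise, in the middle of the blue felt to ink it. Then lift it over the things standing on the desk, without disturbing them or the small red stamp, and hold it upright over the blue printed box on the envelope, centred and square with the box, with its face about a centimetre above the paper, so that I can check the position before it is pressed. Finish while still holding it there, perfectly still: the inked stamp must never touch the envelope.

Things in the scene. Friction and masses are not known exactly. Their poses are not given: they have to be found in the camera images.
- ink_pad: black plastic ink pad case, 82 mm (own x) by 122 mm (own y, long) by 15 mm high, fixed to the desk; origin at the centre of its underside; its lid is hinged along its far (+x) long side
- felt_centre (a point): centre of the top of the blue felt in the ink pad, 17.5 mm above the desk; axes as the ink pad (x across, y lengthwise); the felt is 73 mm by 113 mm, is level, stands 2.5 mm above the rim of the case and is springy: it yields 0.5 mm per newton, at most 4 mm
- ink_lid (a joint): hinge angle of the ink pad's black lid (84 mm from hinge to free edge, 124 mm wide, about 8 mm thick, outside with a blue panel): 0 = shut flat on the pad, about 1.57 = upright, 1.92 = right back at its stop; it starts half open (0.75 to 1.2), a light push at the free edge (about 1 N) moves it and its stiff hinge keeps it where it is left
- lid_hinge (a point): middle of the lid's hinge line, 15.5 mm above the desk, on the far (+x) side of the ink pad; axes as the ink pad, the hinge line runs along y
- lid_edge (a point): middle of the lid's free edge (moves with the lid), at the root of a small thumb lip that stands 7 mm farther out
- long_stamp_grip (a point): long stamp: centre of its upright black handle, 53.5 mm above the stamp's face (underside); handle 21 mm thick along own x (grip across this), 36 mm along own y, from 22 to 84.5 mm above the face; below it a wooden mount 28 (x) by 64 mm (y, long), up to 19 mm above the face; own z up; about 0.11 kg. Stands loose in one of the rest's two wells, face 6 mm above the desk
- long_stamp_face (a point): the centre of the long stamp's rubber face (underside), 24 mm along own x by 60 mm along own y (long); 53.5 mm straight below the handle's centre when upright
- small_stamp_grip (a point): the small stamp that stands in the other well and is to be left alone: centre of its red handle (21 mm by 28 mm), 53.5 mm above its face; its mount is 28 mm by 32 mm, its top 84.5 mm above its face
- stamp_rest: light wooden rest for the stamps, 50 mm (own x) by 184 mm (own y, long) by 16 mm high, fixed; origin at the centre of its underside; its two wells are centred 45 mm either side along y, 33.5 mm by 69.5 mm wide and 10 mm deep
- envelope: brown envelope lying flat and fixed, 114 mm (own x) by 212 mm (own y, long), 2.4 mm thick; origin at the centre of its underside; a postage stamp in one corner, the blue-framed box in the corner at +x, +y
- box_centre (a point): centre of the white box with a blue printed frame on the envelope, on the paper's upper surface 2.4 mm above the desk; the box is 38 mm along own x and 75 mm along own y (long)
- glass: loose empty candle glass, 81 mm across and 91 mm high; origin at the centre of its underside
- dropper: loose dropper bottle, 34 mm across and 102 mm high; origin at the centre of its underside
- glue_stick: loose standing glue stick, 26 mm across and 89 mm high; origin at the centre of its underside
Mind the look-alikes: they are no part of the job. Leave any yellow look-alike of the part that bears long_stamp_grip alone.

How it is judged:
By the outcome, as a careful person would: the job done as asked, in the order asked, and still so for the second after the job is handed in, while the arm keeps its last pose, push and grip.
It also fails if it takes over 58 s, if anything falls off the work surface, if the arm or the gripper's body presses on something with over 40 N, if the wrist force passes 120 N, or if a joint passes its speed limit or range.

ROBOT

A 7-joint arm with a two-finger parallel gripper is mounted at the origin on a cart in front of the work surface, level with it; the furniture and walls round the work are solid. World frame = base frame: x ahead of the robot, y to its left, z up, the work surface at z = 0. Lengths are in m, angles in rad, forces in N, time in s.
With the tool pointing down it reaches from about 0.4 to 0.75 m from the base axis. Payload 19.5 kg.
Tool frame: the origin (TCP) lies on the centre line of the jaws, within the pads' length; the fingertips stand 25 mm ahead of it and the grasp point (between the pads) lies 6 mm ahead of it; z points along the fingers, y is the line along which they close (so a half turn about z gives the same grasp; the last joint's range is limited). The gripper opens to 85 mm and grips with 20 to 120 N. Pads are 22 mm wide; open, the fingers measure 114 mm over their backs; the gripper's body (76 mm by 85 mm) begins 54 mm behind the grasp point. The pads swing forward as they close: fully open they stand 13 mm farther back than shut.
Start: joints at [-1.172, 0.707, -0.028, 1.485, 0.022, 0.951, -0.075], TCP at [0.245, 0.52, 0.235] pointing down, gripper open.
Joint ranges: [-2.71, 2.71], [-0.32, 2.16], [-1.57, 1.52], [0, 2.45], [-1.46, 4.6], [0, 2.02], [-2.83, 2.83]. Speed limits (rad/s): [1.89, 1.89, 2.57, 2.57, 3.01, 3.01, 3.01].

INTERFACE

Orientations are given as a rotation vector (axis times angle).
In Python, from workcell import manip gives the robot as it stands. The module is installed in compiled form; this text tells all that it offers.
- The arm moves only by the tool move_arm, never from a script. Its argument "targets" is a list of rows, each a list of 3 entries, a list of its own where there are three numbers: the shift along the tool's x, y, z in units of 0.06 m (1.0 is 0.06 m), then the turn, a rotation vector about the tool's x, y, z in units of 6 degrees (1.0 is 6 degrees), then the closure, from 0 (fully open) to 1 (shut). In form: [[[dx, dy, dz], [ax, ay, az], hand], ...]. A call has 1 to 12 rows; each row shifts and turns the commanded pose from where the row before left it, along the tool's axes as they then stand; what a row does not reach is not made up. A row lasts 1/8 s, in which the tool goes at most 62.5 mm and 10.7 degrees, less where a joint would pass 70% of its speed; a pose out of reach is approached as far as the arm can. A call with a number of a shift or a turn outside -1 to 1 is refused whole. A call with a gripper value outside its range is refused whole. The fingers move at their own pace and stop on an object; "grip_force" is the grip in N (left out, the last holds). Time passes only in rows, so rows that do not move let the fingers close. It gives the time, the measured TCP pose, the force, the opening and the grip force at its end, in the units of the state.
- manip.get_obs(): the state, without advancing time (a new reading comes with each control period).
- manip.get_image(name): name is "scene" or "top" or "wrist"; returns a dict with "color" (420x560x3 uint8, blue, green, red), "fovy" (degrees; the focal length in pixels is half the picture's height over the tangent of half this angle, whatever the lens; pixels are square), "cx", "cy" (the principal point, pixels), "view" (4x4, takes a point from world to camera coordinates); the wrist camera has in their place "hand_eye" (4x4, takes a point from camera to tool coordinates, whose origin is the TCP and whose axes are the flange's). Camera axes: x right, y up, looking along -z (the intrinsics and any distortion apply to the point x, -y, -z); pixel columns grow to the right and rows downward; lengths in m; the calibration is good to about 2 mm. A picture is of the moment at which its call begins: read the wrist's pose just before it. There is no depth.
- manip.finish_job(): hands the job in; it is judged then, once.
The state is a dict: "clock": time; "joint_positions": joint angles; "dq": joint speeds; "joint_efforts": joint torques, N m; "tool_pos": TCP position; "tool_rot": TCP orientation; "ft_force": force on the tool from outside, world axes, zero at the start; "torque": the same for the moment, N m; "opening": finger opening in m; "grip_force": force on a finger pad.
Only numpy, scipy, OpenCV 4.12 (cv2) and the standard library are available. Lean on these libraries where they do the work, as an engineer would, in place of code of your own. Each camera call takes 0.05 s, during which the arm holds its last target. There are 200 camera calls.

## Working session

There is one attempt and no reset: what is moved stays moved. The work goes in short steps, Python scripts to look and compute and a tool call to move; the robot and the scene stay as the last step left them, time stands still between calls to the robot, and variables do not carry over. Pictures are saved under pics/ and viewed, at most 10 in all, crops included, and the job is handed in when it is done.

Besides the shell and the picture viewer there is one more tool, called after "Call:" in YAML: its name, and indented under it one key for each argument. move_arm: Moves the arm, as the interface text tells. Its arguments: {"type":"object","properties":{"targets":{"type":"array","items":{"type":"array"}},"grip_force":{"type":"number"}},"required":["targets"]}

```bash
mkdir -p pics
cat > h.py <<'E'
import numpy as np, cv2
from workcell import manip
from scipy.spatial.transform import Rotation as R
def grab(n,fn=None):
    o=manip.get_obs(); d=manip.get_image(n)
    d['obs']=o
    if fn: cv2.imwrite('pics/'+fn,d['color'])
    return d
def campose(d):
    if 'view' in d: return np.linalg.inv(np.array(d['view']))
    T=np.eye(4); T[:3,:3]=R.from_rotvec(d['obs']['tool_rot']).as_matrix(); T[:3,3]=d['obs']['tool_pos']
    return T@np.array(d['hand_eye'])
def ray(d,u,v):
    f=210/np.tan(np.radians(d['fovy'])/2)
    c=np.array([(u-d['cx'])/f,-(v-d['cy'])/f,-1]); T=campose(d)
    return T[:3,3],T[:3,:3]@c
def onz(d,u,v,z):
    o,r=ray(d,u,v); return o+r*(z-o[2])/r[2]
def proj(d,p):
    f=210/np.tan(np.radians(d['fovy'])/2)
    c=np.linalg.inv(campose(d))@np.append(p,1)
    return np.array([d['cx']+f*c[0]/-c[2], d['cy']-f*c[1]/-c[2]])
E
python3 - <<'E'
from h import *
a=grab('scene','s0.png');b=grab('top','t0.png');c=grab('wrist','w0.png')
for d in (a,b,c): print({k:np.round(np.array(v),3).tolist() for k,v in d.items() if k not in('color','obs')}); 
print({k:np.round(v,3) for k,v in c['obs'].items()})
print(campose(a)[:3,3],campose(b)[:3,3])
E
```

```text
{'fovy': 52.173, 'cx': 277.114, 'cy': 210.829, 'view': [[0.728, -0.686, 0.004, -0.366], [0.26, 0.281, 0.924, -0.225], [-0.635, -0.671, 0.383, -0.541], [0.0, 0.0, 0.0, 1.0]]}
{'fovy': 47.162, 'cx': 278.486, 'cy': 207.986, 'view': [[0.023, -1.0, 0.014, 0.026], [0.986, 0.025, 0.164, -0.558], [-0.164, 0.01, 0.986, -1.182], [0.0, 0.0, 0.0, 1.0]]}
{'fovy': 59.366, 'cx': 278.319, 'cy': 210.399, 'hand_eye': [[-0.0, 0.964, 0.268, 0.068], [1.0, 0.001, -0.001, -0.001], [-0.001, 0.268, -0.964, -0.139], [0.0, 0.0, 0.0, 1.0]]}
{'clock': np.float64(0.1), 'joint_positions': array([-1.172,  0.707, -0.028,  1.485,  0.022,  0.951, -0.075]), 'dq': array([ 0.001, -0.002,  0.001, -0.002,  0.001, -0.   , -0.001]), 'joint_efforts': array([ 1.0000e-03, -8.8428e+01,  1.2360e+00, -2.3645e+01,  1.7000e-02,
        5.0000e-03,  0.0000e+00]), 'tool_pos': array([0.245, 0.52 , 0.234]), 'tool_rot': array([-6.870e-01, -3.065e+00,  1.000e-03]), 'ft_force': array([-0.388,  0.545,  0.241]), 'torque': array([ 0.021, -0.032,  0.001]), 'grip_force': np.float64(0.0), 'opening': np.float64(0.086)}
[-0.01853014 -0.55100333  0.41610279] [0.35573833 0.05172212 1.25686648]
```

View pics/s0.png

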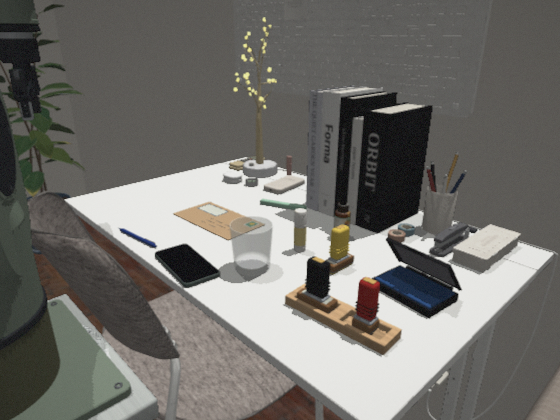

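View pics/t0.png

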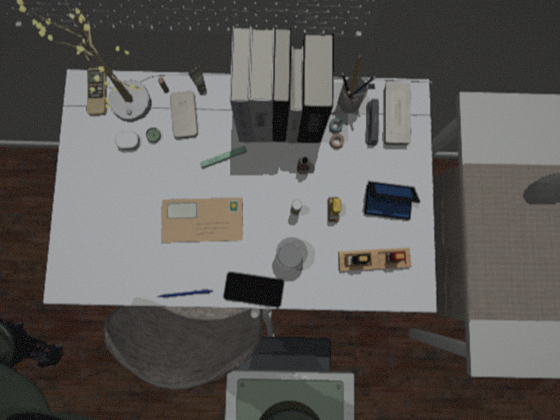

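Run:
```python
import cv2,numpy as np
t=cv2.imread('pics/t0.png');s=cv2.imread('pics/s0.png')
a=cv2.resize(t[165:280,320:440],None,fx=4,fy=4,interpolation=3)
a=cv2.convertScaleAbs(a,alpha=1.8)
b=cv2.resize(t[185:255,150:255],None,fx=3,fy=3,interpolation=3)
b=cv2.convertScaleAbs(b,alpha=1.4)
c=np.zeros((600,800,3),np.uint8); c[:460,:480]=a; c[:210,485:800]=b
c[290:530,485:800]=cv2.resize(s[225:345,285:465],(360,240))[:,:315]
cv2.imwrite('pics/c0.png',c)
```

```text
(no output)
```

View pics/c0.png

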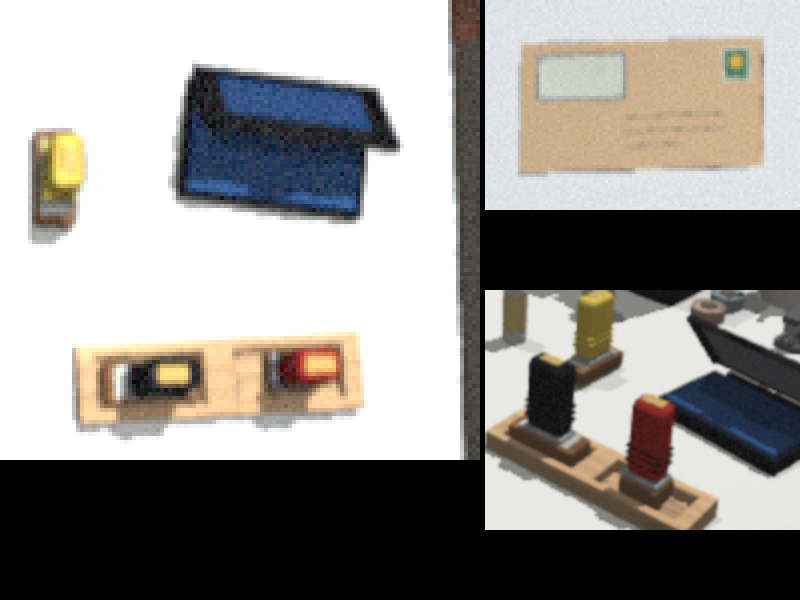

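Run:
```python
from h import *
d=grab('top')
def P(n,u,v,z,crop=True):
    if crop: u,v=320+u/4-.4,165+v/4-.4
    p=onz(d,u,v,z); print(n,np.round(p,4)); return p
a=P('padnearL',179,197,.015);b=P('padnearR',361,217,.015); print(np.linalg.norm(a-b),np.degrees(np.arctan2(*(b-a)[:2])))
P('lidedgeL',203,125,.08);P('lidedgeR',398,148,.08)
for n,u,v in(('r1',77,348),('r2',360,335),('r3',363,408),('r4',83,425)):P(n,u,v,.016)
P('blackTop',173,374,.0905);P('redTop',311,367,.0905);P('yellowtop',66,162,.0845)
for n,u,v in(('e1',520,46),('e2',762,39),('e3',764,164),('e4',520,173),('b1',538,56),('b2',626,54),('b3',625,99),('b4',538,101)):
    P(n,150+(u-485)/3-.3,185+v/3-.3,.0024,False)
P('glassrim',290,250,.091,False);P('glue',296,204,.089,False);P('dropper',302,157,.102,False)
```

```text
padnearL [ 0.5525 -0.1863  0.015 ]
padnearR [ 0.5422 -0.3056  0.015 ]
0.11972381248787516 -175.07688018220657
lidedgeL [ 0.588  -0.1891  0.08  ]
lidedgeR [ 0.5765 -0.311   0.08  ]
r1 [ 0.4521 -0.1195  0.016 ]
r2 [ 0.4648 -0.3029  0.016 ]
r3 [ 0.4179 -0.3038  0.016 ]
r4 [ 0.4029 -0.1234  0.016 ]
blackTop [ 0.4319 -0.1674  0.0905]
redTop [ 0.4382 -0.2514  0.0905]
yellowtop [ 0.5617 -0.103   0.0845]
e1 [0.578  0.3485 0.0024]
e2 [0.5897 0.1359 0.0024]
e3 [0.4791 0.1303 0.0024]
e4 [0.4661 0.3415 0.0024]
b1 [0.5695 0.3322 0.0024]
b2 [0.5732 0.2551 0.0024]
b3 [0.5332 0.2539 0.0024]
b4 [0.5296 0.3298 0.0024]
glassrim [0.4473 0.0094 0.091 ]
glue [ 0.5611 -0.0033  0.089 ]
dropper [ 0.6775 -0.0156  0.102 ]
```

```bash
cat >> h.py <<'E'
def plan(pos,yaw,n,cyl=False):
    """rows (tool axes, move units) to take the tool, pointing down, y axis at yaw deg"""
    o=manip.get_obs(); p0=np.array(o['tool_pos']); r0=R.from_rotvec(o['tool_rot'])
    c,s=np.cos(np.radians(yaw)),np.sin(np.radians(yaw))
    r1=R.from_matrix(np.array([[-s,c,0],[c,s,0],[0,0,-1]]).T.T)
    rv=(r0.inv()*r1).as_rotvec(); p,r=p0,r0
    f=lambda q:np.array([np.hypot(q[0],q[1]),np.arctan2(q[1],q[0]),q[2]])
    for k in range(1,n+1):
        t=k/n
        if cyl: a=f(p0)+t*(f(np.array(pos))-f(p0)); q=np.array([a[0]*np.cos(a[1]),a[0]*np.sin(a[1]),a[2]])
        else: q=p0+t*(np.array(pos)-p0)
        d=r.inv().apply(q-p)/.06; print(np.round(d,2).tolist(),np.round(np.degrees(rv)/n/6,2).tolist())
        if not cyl: print('x',n); break
        p=q; r=r*R.from_rotvec(rv/n)
    print('from',p0.round(4),'yaw',np.degrees(np.arctan2(*r0.as_matrix()[:2,1][::-1])).round(2),'tilt',r0.as_matrix()[:2,2].round(4),'F',np.round(o['ft_force'],1),'open',round(o['opening'],4),'t',o['clock'])
E
python3 -c "
from h import *
plan([.5,-.16,.25],0,12,True)"
```

```text
[-1.14, -0.14, -0.02] [-0.0, 0.0, 0.9]
[-1.13, -0.17, -0.02] [-0.0, 0.0, 0.9]
[-1.11, -0.19, -0.02] [-0.0, 0.0, 0.9]
[-1.1, -0.22, -0.02] [-0.0, 0.0, 0.9]
[-1.09, -0.25, -0.02] [-0.0, 0.0, 0.9]
[-1.07, -0.28, -0.02] [-0.0, 0.0, 0.9]
[-1.05, -0.3, -0.02] [-0.0, 0.0, 0.9]
[-1.04, -0.33, -0.02] [-0.0, 0.0, 0.9]
[-1.02, -0.35, -0.02] [-0.0, 0.0, 0.9]
[-1.0, -0.37, -0.02] [-0.0, 0.0, 0.9]
[-0.99, -0.4, -0.02] [-0.0, 0.0, 0.9]
[-0.97, -0.42, -0.02] [-0.0, 0.0, 0.9]
from [0.2452 0.5199 0.2344] yaw 64.75 tilt [-0.0003 -0.0006] F [ 1.1 -0.5  0.1] open 0.0856 t 0.2
```

Call:
move_arm:
  targets:
    - [[-0.5,-0.05,-0.1],[0,0,0.4],0]
    - [[-0.95,-0.13,-0.1],[0,0,0.8],0]
    - [[-0.95,-0.15,-0.1],[0,0,0.8],0]
    - [[-0.95,-0.17,0],[0,0,0.8],0]
    - [[-0.95,-0.2,0],[0,0,0.8],0]
    - [[-0.95,-0.22,0],[0,0,0.8],0]
    - [[-0.95,-0.25,0],[0,0,0.8],0]
    - [[-0.95,-0.28,0],[0,0,0.8],0]
    - [[-0.95,-0.3,0],[0,0,0.8],0]
    - [[-0.95,-0.32,0],[0,0,0.8],0]
    - [[-0.95,-0.35,0],[0,0,0.8],0]
    - [[-0.95,-0.38,0],[0,0,0.8],0]

```text
clock: 1.7
tool_pos: [0.5131, -0.0602, 0.2526]
tool_rot: [2.032, 2.396, -0.0]
ft_force: [1.5, 0.1, -0.2]
opening: 0.0854
grip_force: 0.0
```

```bash
python3 -c "
from h import *
plan([.5,-.16,.25],0,4)"
```

```text
[-0.4, -0.12, 0.01] [-0.0, 0.0, 0.39]
x 4
from [ 0.5131 -0.0602  0.2526] yaw 9.39 tilt [-0.     -0.0001] F [ 1.5  0.1 -0.2] open 0.0854 t 1.7
```

Call:
move_arm:
  targets:
    - [[-0.4,-0.12,0],[0,0,0.39],0]
    - [[-0.4,-0.12,0],[0,0,0.39],0]
    - [[-0.4,-0.1,0],[0,0,0.39],0]
    - [[-0.4,-0.08,0],[0,0,0.39],0]
    - [[0,0,0],[0,0,0],0]

```text
clock: 2.33
tool_pos: [0.4979, -0.158, 0.2527]
tool_rot: [2.221, 2.222, -0.001]
ft_force: [0.2, 0.9, -0.4]
opening: 0.0853
grip_force: 0.0
```

```bash
python3 -c "
from h import *
d=grab('wrist','w1.png'); print(d['obs']['tool_pos'],d['obs']['clock'])
np.save('w1.npy',campose(d))
for p in ([.432,-.1674,.0905],[.438,-.2514,.0905],[.588,-.2495,.0175]): print(proj(d,p).round(1))
"
```

```text
[ 0.49792817 -0.15799775  0.25266805] 2.325
[200.6 202.3]
[212.5 292.4]
[361.1 258.7]
```

View pics/w1.png

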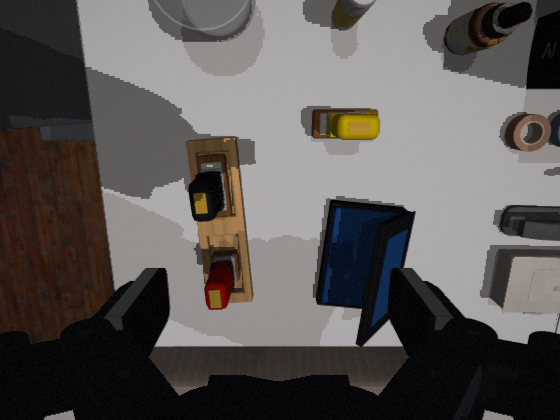

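```bash
python3 -c "
from h import *
d=grab('wrist')
P=lambda u,v,z:print(u,v,onz(d,u,v,z).round(4))
P(330.5,199.5,.015);P(317,304,.015);P(201,203.5,.0905);P(187,141,.016);P(237,136.5,.016);P(253,300,.016)
P(409,208,.085);P(360,345,.085)
plan([.535,-.246,.20],-4.9,3)
"
```

```text
330.5 199.5 [ 0.5528 -0.1819  0.015 ]
317 304 [ 0.5423 -0.3047  0.015 ]
201 203.5 [ 0.4326 -0.1671  0.0905]
187 141 [ 0.406  -0.1215  0.016 ]
237 136.5 [ 0.4563 -0.1169  0.016 ]
253 300 [ 0.4694 -0.2992  0.016 ]
409 208 [ 0.6105 -0.1721  0.085 ]
360 345 [ 0.5767 -0.3086  0.085 ]
[-0.5, 0.2, 0.29] [-0.0, -0.0, 0.28]
x 3
from [ 0.4984 -0.156   0.2526] yaw 0.22 tilt [-0.0002  0.0003] F [-0.4  0.4 -0.1] open 0.0853 t 2.425
```

Call:
move_arm:
  targets:
    - [[-0.5,0.2,0.2],[0,0,0.28],1]
    - [[-0.5,0.2,0.3],[0,0,0.28],1]
    - [[-0.5,0.2,0.3],[0,0,0.28],1]
    - [[0,0,0],[0,0,0],1]
    - [[0,0,0.4],[0,0,0],1]
    - [[0,0,0.5],[0,0,0],1]
    - [[0,0,0.5],[0,0,0],1]
    - [[0,0,0.35],[0,0,0],1]
    - [[0,0,0],[0,0,0],1]

```text
clock: 3.55
tool_pos: [0.5319, -0.2459, 0.0992]
tool_rot: [-2.31, -2.126, 0.0]
ft_force: [0.5, 0.6, -0.1]
opening: 0.0001
grip_force: 0.0
```

```bash
python3 -c "
from h import *
plan([.615,-.253,.095],-4.9,10)"
```

```text
[-0.0, 0.14, 0.01] [-0.0, -0.0, 0.0]
x 10
from [ 0.5319 -0.2459  0.0992] yaw -4.75 tilt [-0.0014  0.0012] F [ 0.5  0.6 -0.1] open 0.0001 t 3.55
```

Call:
move_arm:
  targets:
    - [[0,0.2,0],[0,0,0],1]
    - [[0,0.2,0],[0,0,0],1]
    - [[0,0.2,0.0],[0,0,0],1]
    - [[0,0.15,0],[0,0,0],1]
    - [[0,0.15,0],[0,0,0],1]
    - [[0,0.15,0],[0,0,0],1]
    - [[0,0.15,0],[0,0,0],1]
    - [[0,0.1,0],[0,0,0],1]

```text
clock: 4.55
tool_pos: [0.6102, -0.254, 0.0997]
tool_rot: [2.313, 2.126, -0.0]
ft_force: [0.7, 0.9, 0.7]
opening: -0.0003
grip_force: 0.0
```

Call:
move_arm:
  targets:
    - [[0,0.08,0],[0,0,0],1]
    - [[0,0.08,0],[0,0,0],1]
    - [[0,0,0],[0,0,0],1]

```text
clock: 4.92
tool_pos: [0.6194, -0.2548, 0.0996]
tool_rot: [2.313, 2.125, -0.0]
ft_force: [0.2, 0.3, -0.7]
opening: -0.0
grip_force: 0.0
```

Call:
move_arm:
  targets:
    - [[0,0.06,0],[0,0,0],1]
    - [[0,0.06,0],[0,0,0],1]
    - [[0,0,0],[0,0,0],1]

```text
clock: 5.3
tool_pos: [0.6266, -0.2554, 0.0997]
tool_rot: [2.313, 2.125, -0.0]
ft_force: [-0.2, 0.3, 0.5]
opening: -0.0003
grip_force: 0.0
```

Call:
move_arm:
  targets:
    - [[0,0.05,0],[0,0,0],1]
    - [[0,0.05,0],[0,0,0],1]
    - [[0,0,0],[0,0,0],1]

```text
clock: 5.68
tool_pos: [0.6326, -0.2559, 0.0996]
tool_rot: [2.313, 2.125, -0.0]
ft_force: [0.5, 0.3, -0.6]
opening: 0.0003
grip_force: 0.0
```

Call:
move_arm:
  targets:
    - [[0,0.04,0],[0,0,0],1]
    - [[0,0.04,0],[0,0,0],1]
    - [[0,0,0],[0,0,0],1]

```text
clock: 6.05
tool_pos: [0.6373, -0.2563, 0.0997]
tool_rot: [2.313, 2.125, -0.0]
ft_force: [-0.0, -0.8, 0.9]
opening: 0.0002
grip_force: 0.0
```

```bash
python3 -c "
from h import *
s=grab('scene')['color'];t=grab('top')['color']
c=np.zeros((480,800,3),np.uint8)
c[:400,:400]=cv2.resize(s[225:325,365:465],(400,400)); c[:400,400:]=cv2.convertScaleAbs(cv2.resize(t[150:250,340:440],(400,400)),alpha=1.8)
cv2.imwrite('pics/c1.png',c)
print(np.round([manip.get_obs()['ft_force'] for _ in range(3)],2))"
```

```text
[[0.14 0.3  0.22]
 [0.14 0.3  0.22]
 [0.14 0.3  0.22]]
```

View pics/c1.png

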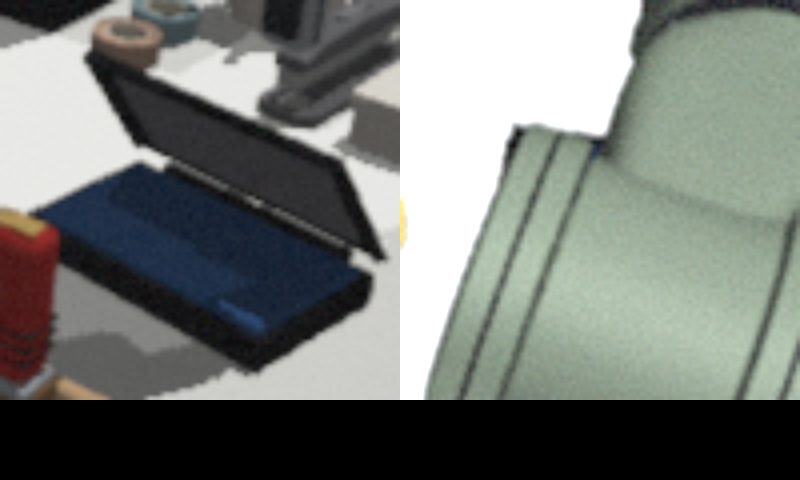

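```bash
python3 -c "
from h import *
d=grab('scene','s1.png'); print(proj(d,d['obs']['tool_pos']),proj(d,[.588,-.2485,.0175]),proj(d,[.658,-.256,.0945]),proj(d,[.629,-.25,.1]))"
```

```text
[437.01317269 233.56118315] [411.76865613 283.49570345] [442.21230419 232.68335868] [431.19308516 233.62704053]
```

View pics/s1.png

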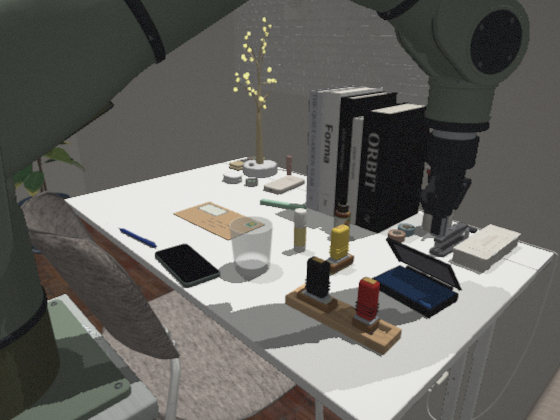

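```bash
python3 -c "
from h import *
s=grab('scene');t=grab('top')
f=210/np.tan(np.radians(59.366)/2)
T=np.load('w1.npy')
def wr(u,v): return T[:3,3],T[:3,:3]@np.array([(u-278.319)/f,-(v-210.399)/f,-1])
def tri(rs):
    A=0;b=0
    for o,r in rs:
        r=r/np.linalg.norm(r);M=np.eye(3)-np.outer(r,r);A=A+M;b=b+M@o
    p=np.linalg.solve(A,b); print(p.round(4),[round(float(np.linalg.norm(np.cross(p-o,r/np.linalg.norm(r)))),4) for o,r in rs])
tri([wr(413,211),ray(s,389,240)]);tri([wr(360,345),ray(s,459,287)])
tri([wr(360,345),ray(t,419,201.5)]);tri([ray(s,459,287),ray(t,419,201.5)])
plan([.637,-.2563,.16],-4.9,2)
"
```

```text
[ 0.6188 -0.1796  0.0667] [0.0026, 0.0026]
[ 0.5827 -0.3312  0.0526] [0.0022, 0.0022]
[ 0.5754 -0.3084  0.0876] [0.0, 0.0]
[ 0.5853 -0.3246  0.0465] [0.0039, 0.0039]
[0.0, -0.0, -0.5] [-0.0, 0.0, 0.0]
x 2
from [ 0.6372 -0.2564  0.0998] yaw -4.86 tilt [-0.0001 -0.0001] F [-0.1 -0.3  0.5] open -0.0001 t 6.3
```

```bash
python3 -c "
from h import *
s=grab('scene');t=grab('top')
f=210/np.tan(np.radians(59.366)/2)
T=np.load('w1.npy')
def wr(u,v): return T[:3,3],T[:3,:3]@np.array([(u-278.319)/f,-(v-210.399)/f,-1])
def tri(rs):
    A=0;b=0
    for o,r in rs:
        r=r/np.linalg.norm(r);M=np.eye(3)-np.outer(r,r);A=A+M;b=b+M@o
    p=np.linalg.solve(A,b); print(p.round(4),[round(float(np.linalg.norm(np.cross(p-o,r/np.linalg.norm(r)))),4) for o,r in rs])
tri([wr(360,345),ray(s,450,264)]);tri([ray(s,450,264),ray(t,419,201.5)]);tri([wr(377,215),ray(s,387.5,239)])
w=cv2.imread('pics/w1.png')
c=np.zeros((600,800,3),np.uint8)
c[:600,:400]=cv2.convertScaleAbs(cv2.resize(w[190:355,305:415],(400,600)),alpha=1.8)
t0=cv2.imread('pics/t0.png'); s1=s['color']
c[:400,400:]=cv2.convertScaleAbs(cv2.resize(s1[215:315,375:475],(400,400),interpolation=2),alpha=2)
cv2.imwrite('pics/c2.png',c)
"
```

```text
[ 0.5766 -0.3108  0.0857] [0.0011, 0.0011]
[ 0.5765 -0.3103  0.0857] [0.0015, 0.0015]
[ 0.5886 -0.1861  0.0785] [0.0052, 0.0052]
```

View pics/c2.png

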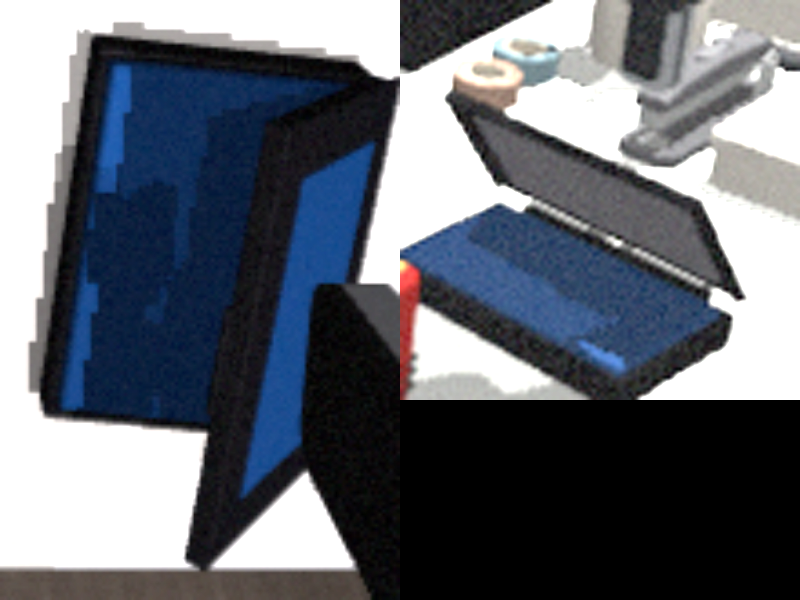

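```bash
python3 -c "
from h import *
s=grab('scene');a=cv2.imread('pics/s0.png');b=s['color']
c=np.zeros((400,800,3),np.uint8)
for i,m in enumerate((a,b)): c[:,400*i:400*i+400]=cv2.convertScaleAbs(cv2.resize(m[215:315,375:475],(400,400),interpolation=2),alpha=2)
cv2.imwrite('pics/c3.png',c)
for x in np.linspace(0,2,11):
  th=x; e=np.array([.629-.084*np.cos(th),-.252,.0155+.084*np.sin(th)]); print(round(x,2),proj(s,e+[.005,.06,0]).round(1),proj(s,e+[-.005,-.06,0]).round(1))
o=s['obs'];print(proj(s,np.array(o['tool_pos'])-[0,0,.025]))
"
```

```text
0.0 [371.4 279.7] [431.9 312. ]
0.2 [372.9 271.2] [433.9 302.6]
0.4 [375.3 262.2] [437.  292.5]
0.6 [378.8 253.2] [441.  282.4]
0.8 [383.1 244.7] [445.7 272.7]
1.0 [387.9 237. ] [450.7 263.9]
1.2 [393.1 230.6] [456.  256.4]
1.4 [398.4 225.8] [461.2 250.5]
1.6 [403.6 222.6] [466.  246.6]
1.8 [408.3 221.1] [470.4 244.6]
2.0 [412.5 221.4] [474.  244.5]
[434.8848321  246.53882206]
```

View pics/c3.png

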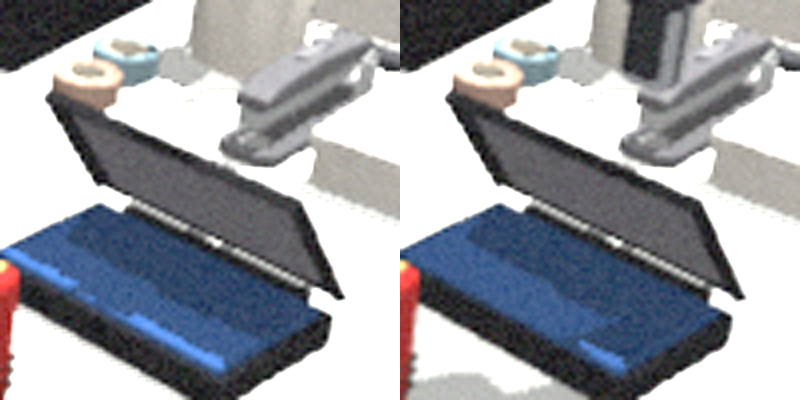

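```bash
python3 -c "
from h import *
a=cv2.imread('pics/s0.png');b=cv2.imread('pics/s1.png')
m=(np.abs(a.astype(int)-b).sum(2)>60)
for r in range(205,262,3): 
  x=np.where(m[r,400:480])[0]+400; print(r,len(x),x.min() if len(x) else '',x.max() if len(x) else '')
s=grab('scene'); p=np.array(s['obs']['tool_pos'])
for dz in (.05,.025,0,-.025): print(dz,[proj(s,p+[dx,0,dz]).round(1).tolist() for dx in(-.0145,.0145)])
t=cv2.imread('pics/t0.png').astype(int)
"
```

```text
205 38 422 459
208 35 423 457
211 29 424 452
214 22 430 451
217 16 432 447
220 16 432 447
223 14 431 446
226 13 431 445
229 14 430 445
232 15 430 444
235 13 432 444
238 0  
241 0  
244 0  
247 0  
250 0  
253 0  
256 1 427 427
259 1 433 433
0.05 [[437.1, 208.7], [445.5, 204.3]]
0.025 [[434.9, 222.5], [443.3, 217.9]]
0 [[432.8, 236.0], [441.1, 231.1]]
-0.025 [[430.7, 249.2], [439.0, 244.0]]
```

```bash
python3 -c "
from h import *
s=grab('scene'); print('tip at z.074',onz(s,438,237,.074),'at .097',onz(s,438,237,.097))
p=np.array([.245,.52,.235]); print([proj(s,p-[0,0,z]).round(1).tolist() for z in(-.05,0,.012,.025)])
a=cv2.imread('pics/s0.png');b=cv2.imread('pics/s1.png');m=(np.abs(a.astype(int)-b).sum(2)>40)
for r in range(80,130,4):
  x=np.where(m[r,5:60])[0]+5; print(r,len(x),x.min() if len(x) else '',x.max() if len(x) else '')
"
```

```text
tip at z.074 [ 0.67815448 -0.2408325   0.074     ] at .097 [ 0.6313155  -0.26168567  0.097     ]
[[28.3, 97.1], [33.2, 120.1], [34.4, 125.4], [35.6, 131.2]]
80 52 6 59
84 41 5 48
88 46 5 59
92 43 5 52
96 44 5 59
100 50 5 59
104 36 5 59
108 28 6 57
112 39 8 59
116 31 5 59
120 18 5 59
124 26 5 55
128 36 5 59
```

Call:
move_arm:
  targets:
    - [[0,0,-0.4],[0,0,0],1]
    - [[0,-0.2,-0.2],[0,0,0],1]
    - [[0,-0.5,0],[0,0,0],1]
    - [[0,-0.5,0],[0,0,0],1]
    - [[0,-0.6,0],[0,0,0],1]
    - [[0,0,0.3],[0,0,0],1]
    - [[0,0,0.4],[0,0,0],1]
    - [[0,0,0.35],[0,0,0],1]
    - [[0,0,0],[0,0,0],1]

```text
clock: 7.68
tool_pos: [0.5291, -0.247, 0.0718]
tool_rot: [-2.312, -2.124, 0.001]
ft_force: [0.4, -0.5, 0.8]
opening: -0.0003
grip_force: 0.0
```

Call:
move_arm:
  targets:
    - [[0,0.2,0],[0,0,0],1]
    - [[0,0.2,0],[0,0,0],1]
    - [[0,0.2,0.0],[0,0,0],1]
    - [[0,0.15,0],[0,0,0],1]
    - [[0,0.15,0],[0,0,0],1]

```text
clock: 8.3
tool_pos: [0.5839, -0.2519, 0.0733]
tool_rot: [2.313, 2.125, 0.0]
ft_force: [-1.1, -0.0, 0.7]
opening: 0.0003
grip_force: 0.5
```

Call:
move_arm:
  targets:
    - [[0,0.15,0],[0,0,0],1]
    - [[0,0.15,0],[0,0,0],1]
    - [[0,0.15,0.0],[0,0,0],1]
    - [[0,0.1,0],[0,0,0],1]
    - [[0,0,0],[0,0,0],1]

```text
clock: 8.93
tool_pos: [0.6165, -0.2545, 0.0726]
tool_rot: [2.313, 2.125, -0.0]
ft_force: [-1.2, -0.3, -0.0]
opening: 0.0001
grip_force: 0.0
```

```bash
cat >> h.py <<'E'
def lid():
    s=manip.get_image('scene')['color'].astype(int); a=cv2.imread('pics/s0.png').astype(int)
    return (np.abs(s-a).sum(2)>50)[215:300,375:480]
E
python3 -c "
from h import *
m=lid(); print(m.sum()); cv2.imwrite('pics/m.png',m*255)
for r in range(0,85,5): print(r+215,''.join('#' if x else '.' for x in m[r]))"
```

```text
3911
215 ....................................############################################.........................
220 ..................................###########################################............................
225 ..............................############################################...............................
230 ..............................######################################.....................................
235 .............................#########################################...................................
240 ..........###########.......################################..##.#############...........................
245 .............################################################..#####.........#################...........
250 ................###########.###...######.##############.....#..####..############################........
255 ...................############..............######...#######.........#########################..........
260 ......................#########.........................######..##############################.......
[... 192 characters left out ...]
.###.##############.............
275 ....##############################.....#...........#####.#####.............####.###########..............
280 #...######...................................................######.#####.....############...............
285 ......##.....######....................#...#..#######...................#####....#..######...............
290 ...............................................################...............###########################
295 ...#######......................#######........##########################..........######################[ WARN:0@1.813] global loadsave.cpp:1063 imwrite_ Unsupported depth image for selected encoder is fallbacked to CV_8U.
```

Call:
move_arm:
  targets:
    - [[0,0.08,0],[0,0,0],1]
    - [[0,0.08,0],[0,0,0],1]
    - [[0,0.08,0.0],[0,0,0],1]
    - [[0,0,0],[0,0,0],1]

```text
clock: 9.48
tool_pos: [0.6309, -0.2557, 0.0726]
tool_rot: [2.313, 2.125, 0.0]
ft_force: [-0.4, -0.7, 0.9]
opening: 0.0001
grip_force: 0.0
```

Call:
move_arm:
  targets:
    - [[0,0.05,0],[0,0,0],1]
    - [[0,0.05,0],[0,0,0],1]
    - [[0,0,0],[0,0,0],1]

```text
clock: 9.85
tool_pos: [0.6368, -0.2563, 0.0727]
tool_rot: [2.313, 2.125, 0.0]
ft_force: [0.3, -0.7, -1.1]
opening: 0.0002
grip_force: 0.0
```

Call:
move_arm:
  targets:
    - [[0,0.05,0],[0,0,0],1]
    - [[0,0.05,0],[0,0,0],1]
    - [[0,0,0],[0,0,0],1]

```text
clock: 10.22
tool_pos: [0.6428, -0.2568, 0.0727]
tool_rot: [2.313, 2.125, -0.0]
ft_force: [0.1, 0.0, 0.0]
opening: 0.0001
grip_force: 0.0
```

```bash
python3 -c "
from h import *
s=grab('scene','s2.png'); c=cv2.convertScaleAbs(cv2.resize(s['color'][195:315,375:495],(600,600),interpolation=2),alpha=2)
cv2.imwrite('pics/c4.png',c)"
```

```text
(no output)
```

View pics/c4.png

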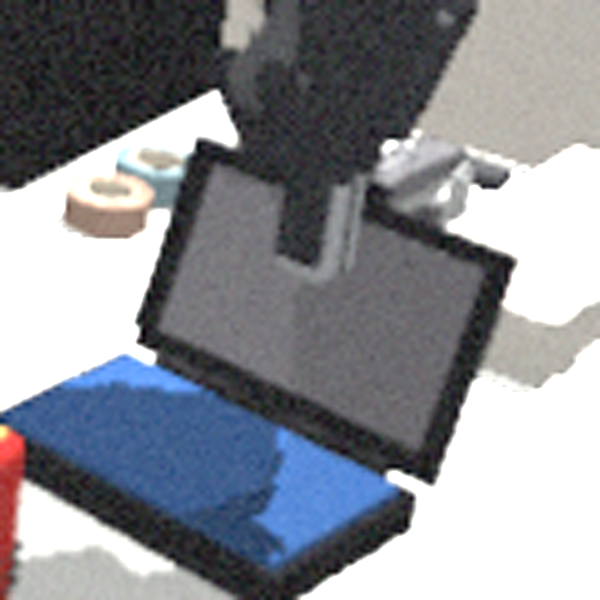

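Call:
move_arm:
  targets:
    - [[0,0.05,0],[0,0,0],1]
    - [[0,0.05,0],[0,0,0],1]
    - [[0,0,0],[0,0,0],1]

```text
clock: 10.65
tool_pos: [0.6458, -0.2573, 0.0723]
tool_rot: [-2.31, -2.12, 0.007]
ft_force: [-23.8, 5.4, 11.6]
opening: -0.0
grip_force: 13.1
```

Call:
move_arm:
  targets:
    - [[0,0.05,0],[0,0,0],1]
    - [[0,0,0],[0,0,0],1]

```text
clock: 10.9
tool_pos: [0.6466, -0.2574, 0.0721]
tool_rot: [-2.307, -2.117, 0.011]
ft_force: [-41.1, 9.3, 21.4]
opening: -0.0
grip_force: 23.3
```

Call:
move_arm:
  targets:
    - [[0,0.05,0],[0,0,0],1]
    - [[0,0,0],[0,0,0],1]

```text
clock: 11.15
tool_pos: [0.6473, -0.2575, 0.0719]
tool_rot: [-2.305, -2.113, 0.016]
ft_force: [-60.2, 13.9, 31.0]
opening: 0.0001
grip_force: 33.6
```

At the stop; backing off (I pushed further than needed — single steps from here).

Call:
move_arm:
  targets:
    - [[0,-0.25,0],[0,0,0],1]
    - [[0,-0.4,0],[0,0,0],1]
    - [[0,-0.4,-0.3],[0,0,0],0.3]
    - [[0,-0.3,-0.7],[0,0,0],0]
    - [[0,0,-0.8],[0,0,0],0]
    - [[0,0,0],[0,0,0],0]

```text
clock: 11.9
tool_pos: [0.5752, -0.2516, 0.1843]
tool_rot: [2.31, 2.122, 0.004]
ft_force: [0.3, 0.6, -0.7]
opening: 0.0723
grip_force: 0.0
```

```bash
python3 -c "
from h import *
plan([.432,-.1674,.19],4.3,5)
s=manip.get_image('scene')['color']; cv2.imwrite('pics/s3.png',s)
hsv=cv2.cvtColor(s,cv2.COLOR_BGR2HSV)
a=cv2.imread('pics/s2.png')
for r in (228,235,240,246): print(r,s[r,408:420].sum(1).tolist(),a[r,408:420].sum(1).tolist())
"
```

```text
[0.24, -0.5, -0.02] [0.01, 0.0, -0.31]
x 5
from [ 0.5752 -0.2516  0.1843] yaw -4.86 tilt [ 0.0053 -0.0023] F [ 0.3  0.6 -0.7] open 0.0723 t 11.9
228 [277, 347, 349, 293, 218, 70, 61, 72, 69, 94, 137, 137] [272, 341, 353, 260, 126, 52, 70, 49, 70, 110, 157, 136]
235 [193, 186, 93, 67, 58, 50, 74, 140, 183, 183, 182, 175] [198, 171, 75, 52, 62, 71, 89, 124, 184, 189, 174, 179]
240 [282, 77, 78, 64, 58, 101, 156, 180, 179, 186, 185, 186] [274, 54, 42, 62, 74, 120, 174, 181, 188, 180, 179, 179]
246 [50, 73, 44, 126, 182, 186, 180, 184, 184, 183, 188, 175] [80, 49, 72, 137, 182, 173, 186, 184, 179, 195, 186, 189]
```

Call:
move_arm:
  targets:
    - [[0.24,-0.5,0],[0.01,0,-0.31],0]
    - [[0.24,-0.5,0],[0.01,0,-0.31],0]
    - [[0.24,-0.5,0],[0.01,0,-0.31],0]
    - [[0.24,-0.5,0],[0.01,0,-0.31],0]
    - [[0.24,-0.5,0],[0.01,0,-0.31],0]
    - [[0,0,0],[0,0,0],0]

```text
clock: 12.7
tool_pos: [0.424, -0.1754, 0.1808]
tool_rot: [-2.129, -2.302, 0.007]
ft_force: [0.8, -0.2, -0.2]
opening: 0.085
grip_force: 0.0
```

```bash
python3 -c "
from h import *
d=grab('wrist','w2.png'); s=d['color']; hsv=cv2.cvtColor(s,cv2.COLOR_BGR2HSV)
np.save('w2.npy',campose(d))
plan([.432,-.1674,.06],4.2,5)
for z in (.0845,.0905): print(proj(d,[.4322,-.1673,z]).round(1))
m=cv2.inRange(hsv,(12,70,90),(32,255,255))
n,l,st,c=cv2.connectedComponentsWithStats(m)
for i in range(1,n):
  if st[i,4]>60: print(st[i],c[i].round(1),onz(d,*c[i],.0905).round(4))
"
```

```text
[0.03, 0.03, 0.4] [-0.01, -0.0, 0.01]
x 5
from [ 0.4253 -0.1759  0.1808] yaw 4.44 tilt [-0.0059  0.0003] F [-0.2 -0.8 -0. ] open 0.0857 t 12.75
[293.3 202.6]
[293.6 204.9]
[ 481  104   58   37 1736] [509.6 122.2] [ 0.5575 -0.1057  0.0905]
[ 260  125   63  202 4995] [293.3 207.6] [ 0.4322 -0.1691  0.0905]
[422 125  16   9  75] [427.6 130.3] [ 0.5092 -0.1142  0.0905]
[275 147  33  22 226] [294.4 151.8] [ 0.4297 -0.1335  0.0905]
[262 288  17  39 514] [269.2 308.9] [ 0.4219 -0.2432  0.0905]
[286 318  15  23 324] [292.9 328.7] [ 0.4397 -0.2576  0.0905]
```

```bash
python3 -c "
import cv2,numpy as np
s=cv2.imread('pics/w2.png'); g=s.max(2)
for r in range(120,262,5): print(r,''.join('#' if x<45 else ('+' if x<110 else '.') for x in g[r,235:350:2]))
"
```

```text
120 ..........................................................
125 ..........+++++++++++++++++++++++++++++++++...............
130 ..........+++.............................................
135 ..........+++.............................................
140 .......+..+++.............................................
145 ++..+++++++++.....+++##############+.++...................
150 +++++++++++++++++++++..+++++++++++..+++...................
155 ++++++++++++++++++++++++++++........+++...................
160 ++++++++++++++++++++++++++++........+++...................
165 ++..+++++++++++++++++++++######++..++++...................
170 +++++++++++++++++++++###############++....................
175 +++....++++++++++++++###############++....................
180 .......++++++++++++++###############++....................
185 .......++++++++++++++################++...................
190 ..........+++++++++++################+....................
195 ...........++++++++++####++++++++####+....................
200 ...........++....++++####++++++++####+....................
205 ...........++.....+++####++++++++####+....................
210 ...........++.....+++####++++++++####+....................
215 ...........++.....+.+####++++++++####+....................
220 ...........++.....+++################+....................
225 ............+.........##############......................
230 ............+.............................................
235 ............+.............................................
240 ............+.............................................
245 ............+......................+++....................
250 ...........+++......................++....................
255 .........+++++......................++....................
260 ........+++++++++.++++++++++++++++..++....................
```

Call:
move_arm:
  targets:
    - [[0.14,0.12,0.2],[-0.05,0,0.03],0]
    - [[0,0,0.5],[0,0,0],0]
    - [[0,0,0.5],[0,0,0],0]
    - [[0,0,0.5],[0,0,0],0]
    - [[0,0,0.3],[0,0,0],0]
    - [[0,0,0],[0,0,0],0]

```text
clock: 13.5
tool_pos: [0.4317, -0.1665, 0.0593]
tool_rot: [-2.136, -2.301, 0.001]
ft_force: [0.1, 0.5, -0.3]
opening: 0.0851
grip_force: 0.0
```

```bash
python3 -c "
from h import *
plan([.4322,-.1673,.043],4.2,2)"
```

```text
[-0.01, 0.0, 0.14] [-0.01, -0.01, 0.01]
x 2
from [ 0.4317 -0.1665  0.0593] yaw 4.26 tilt [-0.0023  0.0013] F [ 0.1  0.5 -0.3] open 0.0851 t 13.5
```

Call:
move_arm:
  targets:
    - [[-0.01,0,0.19],[-0.02,-0.02,0],0]
    - [[0,0,0],[0,0,0],0.5]
    - [[0,0,0],[0,0,0],1]
    - [[0,0,0],[0,0,0],1]
    - [[0,0,0],[0,0,0],1]
    - [[0,0,0],[0,0,0],1]
  grip_force: 50

```text
clock: 14.25
tool_pos: [0.4321, -0.1677, 0.05]
tool_rot: [2.135, 2.3, 0.001]
ft_force: [-1.1, 0.6, 6.8]
opening: 0.0202
grip_force: 49.3
```

```bash
python3 -c "
from h import *
plan([.4322,-.1673,.20],4.2,4)
a=cv2.imread('pics/s3.png').astype(int); d=grab('scene','s4.png'); s=d['color'].astype(int)
m=np.abs(a-s).sum(2)>50
for r in range(225,300,4): print(r,''.join('#' if x else '.' for x in m[r,270:370]))
p=d['obs']['tool_pos']; print([proj(d,p+np.array([dx,0,dz])).round().tolist() for dz in (0,-.02) for dx in(-.025,-.0105,.0105,.025)])"
```

```text
[0.0, 0.0, -0.63] [0.01, 0.0, 0.0]
x 4
from [ 0.4321 -0.1677  0.05  ] yaw 4.27 tilt [ 0.0027 -0.0018] F [-1.1  0.6  6.8] open 0.0202 t 14.25
225 .............................##################################################.....................
229 ............................###################################################.....................
233 .............................################################################.......................
237 .........................###################################################........................
241 ...............###########################################################..........................
245 ................#########################################################...........................
249 .................######################################################.............................
253 ....................##################################################..............................
257 .....................####################...####################....................................
261 ..........
[... 464 characters left out ...]
.....#...................................###..
281 ..................................###..#.....#####.........................................#########
285 ....................................##......######..............................................#..#
289 ..........................................######....................................................
293 ............................####....................................................................
297 .................#########............................##########....................................
[[306.0, 288.0], [313.0, 284.0], [321.0, 280.0], [327.0, 276.0], [306.0, 299.0], [312.0, 295.0], [321.0, 290.0], [327.0, 287.0]]
```

Call:
move_arm:
  targets:
    - [[0,0,-0.1],[0,0,0],1]
    - [[0,0,-0.2],[0,0,0],1]
    - [[0,0,-0.4],[0,0,0],1]
    - [[0,0,-0.6],[0,0,0],1]
    - [[0,0,-0.6],[0,0,0],1]
    - [[0,0,0],[0,0,0],1]

```text
clock: 15.05
tool_pos: [0.4325, -0.1677, 0.1661]
tool_rot: [2.133, 2.298, 0.003]
ft_force: [0.1, 0.2, -2.4]
opening: 0.0203
grip_force: 49.2
```

```bash
python3 -c "
from h import *
plan([.588,-.2487,.155],-4.9,5)
d=grab('scene','s5.png');s=d['color']
o=d['obs']; p=np.array(o['tool_pos']); print([(dz,proj(d,p+[0,0,dz]).round(1).tolist()) for dz in (0,-.022,-.044,-.044+.019,-.044+.0845)])
a=cv2.imread('pics/s3.png').astype(int)
c=cv2.resize(s[150:300,250:400],(600,600),interpolation=2); cv2.imwrite('pics/c5.png',c)
m=np.abs(a-s).sum(2)>50
for r in range(190,290,4): print(r,''.join('#' if x else '.' for x in m[r,280:370]))"
```

```text
[-0.31, 0.5, 0.04] [0.01, 0.01, 0.31]
x 5
from [ 0.4325 -0.1677  0.1661] yaw 4.27 tilt [ 0.0061 -0.0028] F [ 0.1  0.2 -2.4] open 0.0203 t 15.05
[(0, [320.4, 214.8]), (-0.022, [319.7, 228.2]), (-0.044, [319.1, 241.3]), (-0.024999999999999998, [319.7, 230.0]), (0.04050000000000001, [321.5, 189.2])]
190 ................########################################..................................
194 ....................###################################...................................
198 ............................###########################...................................
202 ............................###########################...................................
206 ............................###########################...................................
210 ...........................###########################....................................
214 ...........................###########################....................................
218 ............................###########################...................................
222 ............................##########
[... 872 characters left out ...]
...................................
262 ..........................#######################.........................................
266 ..........................##################.#####........................................
270 ..........................########################........................................
274 ..........................########################........................................
278 .........................#########################.................................#######
282 .........................##########################.............................########.#
286 ........................###########################.....................................#.
```

Call:
move_arm:
  targets:
    - [[-0.3,0.4,0],[0.02,0.01,0.31],1]
    - [[-0.31,0.5,0],[0.01,0.01,0.31],1]
    - [[-0.31,0.5,0],[0.01,0.01,0.31],1]
    - [[-0.31,0.5,0.04],[0.01,0.01,0.31],1]
    - [[-0.31,0.5,0.2],[0,0,0.31],1]
    - [[0,0.1,0.2],[0,0,0],1]
    - [[0,0,0],[0,0,0],1]

```text
clock: 15.98
tool_pos: [0.5814, -0.2586, 0.1353]
tool_rot: [-2.311, -2.118, 0.003]
ft_force: [-0.3, -0.0, -1.5]
opening: 0.0208
grip_force: 49.4
```

```bash
python3 -c "
from h import *
plan([.588,-.2487,.075],-4.9,3)"
```

```text
[0.06, 0.03, 0.34] [-0.02, -0.01, -0.01]
x 3
from [ 0.5814 -0.2586  0.1353] yaw -5.01 tilt [-0.0058  0.0039] F [-0.3 -0.  -1.5] open 0.0208 t 15.975
```

Call:
move_arm:
  targets:
    - [[0.17,0.1,0.2],[-0.06,-0.03,-0.02],1]
    - [[0,0,0.4],[0,0,0],1]
    - [[0,0,0.35],[0,0,0],1]
    - [[0,0,0],[0,0,0],1]
    - [[0,0,0],[0,0,0],1]

```text
clock: 16.6
tool_pos: [0.5897, -0.2494, 0.0809]
tool_rot: [2.311, 2.122, 0.003]
ft_force: [-0.4, 0.1, -1.2]
opening: 0.0205
grip_force: 49.4
```

```bash
python3 -c "
from h import *
plan([.588,-.2487,.060],-4.9,3)"
```

```text
[0.0, -0.01, 0.12] [0.01, 0.0, 0.0]
x 3
from [ 0.5897 -0.2494  0.0809] yaw -4.89 tilt [ 0.004  -0.0015] F [-0.4  0.1 -1.2] open 0.0205 t 16.6
```

Call:
move_arm:
  targets:
    - [[0,-0.03,0.1],[0.03,0,0],1]
    - [[0,0,0.1],[0,0,0],1]
    - [[0,0,0.07],[0,0,0],1]
    - [[0,0,0],[0,0,0],1]
    - [[0,0,0],[0,0,0],1]

```text
clock: 17.23
tool_pos: [0.5876, -0.2496, 0.0639]
tool_rot: [2.314, 2.124, -0.001]
ft_force: [-0.9, -0.5, -1.4]
opening: 0.0204
grip_force: 49.4
```

Call:
move_arm:
  targets:
    - [[0,0,0.05],[0,0,0],1]
    - [[0,0,0],[0,0,0],1]

```text
clock: 17.48
tool_pos: [0.5875, -0.2496, 0.0607]
tool_rot: [2.314, 2.124, -0.001]
ft_force: [-1.1, 0.6, -0.2]
opening: 0.0206
grip_force: 49.7
```

Call:
move_arm:
  targets:
    - [[0,0,0.03],[0,0,0],1]
    - [[0,0,0],[0,0,0],1]

```text
clock: 17.73
tool_pos: [0.5876, -0.2496, 0.0591]
tool_rot: [2.314, 2.124, -0.001]
ft_force: [0.0, -0.3, 3.6]
opening: 0.0206
grip_force: 50.1
```

Call:
move_arm:
  targets:
    - [[0,0,0],[0,0,0],1]
    - [[0,0,-0.1],[0,0,0],1]
    - [[0,0,-0.3],[0,0,0],1]
    - [[0,0,-0.6],[0,0,0],1]
    - [[0,0,-0.7],[0,0,0],1]
    - [[0,0,-0.7],[0,0,0],1]
    - [[0,0,-0.3],[0,0,0],1]
    - [[0,0,0],[0,0,0],1]

```text
clock: 18.73
tool_pos: [0.5878, -0.2496, 0.2229]
tool_rot: [2.313, 2.122, 0.0]
ft_force: [-0.8, 0.5, -2.0]
opening: 0.0202
grip_force: 49.5
```

```bash
python3 -c "
from h import *
plan([.53,.20,.22],3,12,True)"
```

```text
[0.67, 0.09, 0.0] [0.0, 0.0, -0.11]
[0.67, 0.06, 0.0] [0.0, 0.0, -0.11]
[0.67, 0.02, 0.0] [0.0, 0.0, -0.11]
[0.66, -0.02, 0.0] [0.0, 0.0, -0.11]
[0.65, -0.05, 0.0] [0.0, 0.0, -0.11]
[0.64, -0.08, 0.0] [0.0, 0.0, -0.11]
[0.63, -0.12, 0.0] [0.0, 0.0, -0.11]
[0.62, -0.15, 0.0] [0.0, 0.0, -0.11]
[0.6, -0.18, 0.0] [0.0, 0.0, -0.11]
[0.59, -0.21, 0.0] [0.0, 0.0, -0.11]
[0.57, -0.24, 0.0] [0.0, 0.0, -0.11]
[0.55, -0.27, 0.0] [0.0, 0.0, -0.11]
from [ 0.5878 -0.2496  0.2229] yaw -4.92 tilt [ 0.0021 -0.0019] F [-0.8  0.5 -2. ] open 0.0202 t 18.725
```

Call:
move_arm:
  targets:
    - [[0.2,-0.2,0],[0,0,-0.1],1]
    - [[0.4,-0.25,0],[0,0,-0.11],1]
    - [[0.6,-0.25,0],[0,0,-0.11],1]
    - [[0.7,-0.2,0],[0,0,-0.11],1]
    - [[0.7,-0.15,0],[0,0,-0.11],1]
    - [[0.7,-0.1,0],[0,0,-0.11],1]
    - [[0.7,-0.05,0],[0,0,-0.11],1]
    - [[0.7,0,0],[0,0,-0.11],1]
    - [[0.7,0,0],[0,0,-0.11],1]
    - [[0.7,0,0],[0,0,-0.11],1]
    - [[0.6,0,0],[0,0,-0.11],1]
    - [[0.5,0,0],[0,0,-0.1],1]

```text
clock: 20.23
tool_pos: [0.5231, 0.188, 0.22]
tool_rot: [-2.164, -2.278, 0.003]
ft_force: [0.4, 0.1, -1.5]
opening: 0.0207
grip_force: 49.4
```

```bash
python3 -c "
from h import *
plan([.551,.293,.20],3,4)"
```

```text
[0.43, 0.14, 0.08] [-0.0, 0.0, -0.0]
x 4
from [0.5231 0.188  0.22  ] yaw 2.94 tilt [-0.0014 -0.0013] F [ 0.4  0.1 -1.5] open 0.0207 t 20.225
```

```bash
python3 -c "
from h import *
d=grab('wrist','w3.png'); s=d['color']; hsv=cv2.cvtColor(s,cv2.COLOR_BGR2HSV)
C=[[.5695,.3322],[.5732,.2551],[.5332,.2539],[.5296,.3298]]
pc=np.array([proj(d,c+[.0024]) for c in C]); print(pc.round(1).tolist())
brown=cv2.inRange(hsv,(5,70,60),(25,255,255))
hole=cv2.bitwise_not(brown)
n,l,st,ce=cv2.connectedComponentsWithStats(hole)
i=l[tuple(pc.mean(0).astype(int)[::-1])]; print(i,st[i],ce[i])
q=cv2.findContours((l==i).astype(np.uint8),0,1)[0][0]
b=cv2.boxPoints(cv2.minAreaRect(q))
w=np.array([onz(d,*x,.0024) for x in b]);print(b.round(1).tolist(),w.round(4).tolist())
print('centre',w.mean(0).round(4),'sides',np.linalg.norm(w-np.roll(w,1,0),axis=1).round(4))
for k in range(4):
  v=w[k]-w[k-1]; print(np.degrees(np.arctan2(v[1],v[0])).round(2))
"
```

```text
[[340.3, 19.9], [336.3, 110.9], [293.4, 110.0], [294.7, 20.3]]
2 [ 295   21   47   91 4070] [317.04201474  65.45872236]
[[295.0, 21.0], [341.0, 21.0], [341.0, 111.0], [295.0, 111.0]] [[0.5299, 0.3293, 0.0024], [0.5702, 0.3313, 0.0024], [0.5776, 0.2553, 0.0024], [0.5347, 0.2531, 0.0024]]
centre [0.5531 0.2922 0.0024] sides [0.0763 0.0404 0.0764 0.043 ]
93.62
2.91
-84.46
-177.08
```

```bash
python3 -c "
from h import *
for trial in range(2):
  d=grab('wrist'); s=d['color']; hsv=cv2.cvtColor(s,cv2.COLOR_BGR2HSV)
  hole=cv2.bitwise_not(cv2.inRange(hsv,(5,70,60),(25,255,255)))
  n,l,st,ce=cv2.connectedComponentsWithStats(hole); i=l[65,317]
  q=cv2.findContours((l==i).astype(np.uint8),0,1)[0][0][:,0]
  w=np.array([onz(d,*x,.0024)[:2] for x in q]); print('rect',cv2.minAreaRect((w*1000).astype(np.float32)))
  ys,xs=np.where(l==i); w=np.array([onz(d,x,y,.0024)[:2] for x,y in zip(xs,ys)]); c=w.mean(0); e,v=np.linalg.eigh(np.cov((w-c).T)); print('cen',c.round(4),'axis',np.degrees(np.arctan2(*v[::-1,0])).round(2))
t=grab('top'); tb=cv2.imread('pics/t0.png'); print('s')
"
```

```text
rect ((552.2656860351562, 292.2017822265625), (40.65242385864258, 77.79141235351562), 2.8701486587524414)
cen [0.5522 0.2931] axis -177.19
rect ((552.2195434570312, 292.3133544921875), (40.58578872680664, 77.56581115722656), 2.8822922706604004)
cen [0.5521 0.2935] axis -177.08
s
```

Call:
move_arm:
  targets:
    - [[0.35,0.1,0.1],[0,0,0],1]
    - [[0.45,0.14,0.2],[0,0,0],1]
    - [[0.45,0.14,0.3],[0,0,0],1]
    - [[0.35,0.1,0.4],[0,0,0.01],1]
    - [[0.1,0.05,0.4],[0,0,0],1]
    - [[0,0,0.3],[0,0,0],1]
    - [[0,0,0],[0,0,0],1]

```text
clock: 21.3
tool_pos: [0.55, 0.2895, 0.1172]
tool_rot: [-2.167, -2.275, 0.005]
ft_force: [0.1, -1.0, -2.1]
opening: 0.0206
grip_force: 49.5
```

```bash
python3 -c "
from h import *
plan([.552,.2925,.075],2.85,3)"
```

```text
[0.02, 0.01, 0.23] [-0.01, 0.01, -0.0]
x 3
from [0.55   0.2895 0.1172] yaw 2.79 tilt [-0.0023 -0.0022] F [ 0.1 -1.  -2.1] open 0.0206 t 21.3
```

Call:
move_arm:
  targets:
    - [[0.05,0.03,0.2],[0,0,0],1]
    - [[0,0,0.25],[0,0,0],1]
    - [[0,0,0.15],[0,0,0],1]
    - [[0,0,0],[0,0,0],1]
    - [[0,0,0],[0,0,0],1]

```text
clock: 21.92
tool_pos: [0.5522, 0.293, 0.0828]
tool_rot: [2.166, 2.275, -0.001]
ft_force: [-0.1, -0.3, -1.2]
opening: 0.0205
grip_force: 49.5
```

```bash
python3 -c "
from h import *
plan([.552,.2925,.0566],2.85,1)"
```

```text
[-0.01, -0.0, 0.44] [0.0, 0.01, -0.01]
x 1
from [0.5522 0.293  0.0828] yaw 2.82 tilt [ 0.0002 -0.0007] F [-0.1 -0.3 -1.2] open 0.0205 t 21.925
```

Call:
move_arm:
  targets:
    - [[0,0,0.15],[0,0,0],1]
    - [[0,0,0.15],[0,0,0],1]
    - [[0,0,0.08],[0,0,0],1]
    - [[0,0,0],[0,0,0],1]
    - [[0,0,0],[0,0,0],1]

```text
clock: 22.55
tool_pos: [0.5522, 0.293, 0.0599]
tool_rot: [2.166, 2.275, -0.001]
ft_force: [0.0, 1.2, -2.1]
opening: 0.0208
grip_force: 49.5
```

```bash
python3 -c "
from h import *
plan([.552,.2925,.0566],2.85,1)
d=grab('wrist','w4.png'); s=d['color']; 
p=np.array(d['obs']['tool_pos']); print('face at',p[2]-.044)
print('box corners',[proj(d,[.552+a*.999-b*.0497,.2925+a*.0497+b*.999,.0024]).round().tolist() for a,b in((-.019,-.0375),(.019,-.0375),(.019,.0375),(-.019,.0375))])
"
```

```text
[-0.01, -0.0, 0.06] [0.0, 0.01, -0.0]
x 1
from [0.5522 0.293  0.0599] yaw 2.82 tilt [ 0.0001 -0.0008] F [ 0.   1.2 -2.1] open 0.0208 t 22.55
face at 0.015914932600219617
box corners [[247.0, 293.0], [311.0, 293.0], [314.0, 167.0], [243.0, 167.0]]
```

View pics/w4.png

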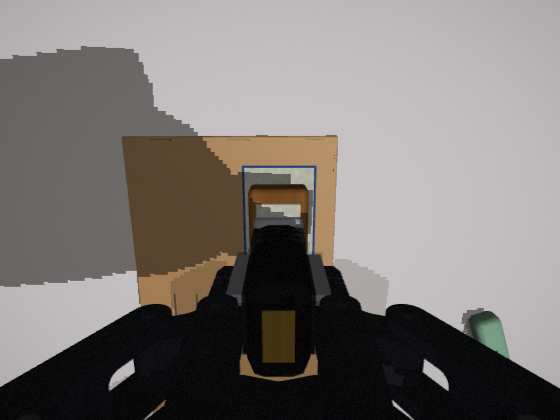

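```bash
python3 -c "
from h import *
d=grab('wrist'); c=np.array([.5522,.293])
for z in(.0159,.0159+.019): print([proj(d,np.append(c+[a*.999-b*.0497,a*.0497+b*.999],z)).round(1).tolist() for a,b in((-.014,.032),(.014,.032))])
hsv=cv2.cvtColor(d['color'],cv2.COLOR_BGR2HSV)
m=cv2.inRange(hsv,(5,120,60),(25,255,255))
for r in (180,183,185,187,190,195,200,203,206,209): x=np.where(m[r,244:314])[0]+244; print(r,len(x),x.min() if len(x) else '',x.max() if len(x) else '')
"
```

```text
[[251.4, 180.7], [306.9, 180.7]]
[[248.5, 188.7], [310.1, 188.6]]
180 0  
183 0  
185 0  
187 0  
190 57 250 306
195 60 248 307
200 56 252 307
203 56 252 307
206 11 252 307
209 11 252 307
```

```bash
python3 -c "
from h import *
d=grab('wrist'); c=np.array([.5522,.293])
P=lambda a,b,z:proj(d,np.append(c+[a*.999-b*.0497,a*.0497+b*.999],z+.0159)).round(1).tolist()
print('top centre',P(0,0,.0845),'ends',P(0,.018,.0845),P(0,-.018,.0845),'handle low',P(0,.018,.022))
g=d['color'].max(2); hsv=cv2.cvtColor(d['color'],cv2.COLOR_BGR2HSV)
for r in range(166,262,3): print(r,d['color'][r,278].tolist(),end=' ')
print()
m=cv2.inRange(hsv,(15,100,40),(35,255,255)); ys,xs=np.where(m[300:372,255:302]); print(ys.min()+300,ys.max()+300,xs.min()+255,xs.max()+255)
for r in range(300,384,4): print(r,d['color'][r,278].tolist(),end=' ')
"
```

```text
top centre [279.9, 335.9] ends [280.0, 282.3] [279.9, 385.0] handle low [279.3, 220.0]
166 [120, 65, 24] 169 [170, 183, 184] 172 [169, 181, 182] 175 [92, 99, 101] 178 [93, 100, 100] 181 [87, 94, 95] 184 [48, 58, 66] 187 [12, 25, 39] 190 [26, 56, 87] 193 [33, 66, 104] 196 [35, 70, 111] 199 [32, 69, 109] 202 [34, 71, 110] 205 [160, 174, 175] 208 [168, 183, 181] 211 [166, 178, 178] 214 [90, 98, 99] 217 [75, 80, 81] 220 [78, 74, 72] 223 [82, 78, 77] 226 [9, 4, 9] 229 [12, 9, 8] 232 [6, 7, 4] 235 [3, 0, 3] 238 [11, 11, 7] 241 [4, 8, 5] 244 [3, 3, 0] 247 [3, 1, 0] 250 [7, 5, 5] 253 [6, 5, 6] 256 [10, 10, 8] 259 [3, 1, 4] 
311 362 262 294
300 [14, 10, 10] 304 [10, 4, 6] 308 [8, 9, 10] 312 [17, 49, 65] 316 [14, 50, 64] 320 [19, 49, 65] 324 [19, 51, 66] 328 [11, 47, 64] 332 [11, 46, 62] 336 [13, 49, 63] 340 [20, 50, 65] 344 [17, 51, 65] 348 [19, 51, 65] 352 [14, 50, 65] 356 [16, 47, 64] 360 [17, 52, 66] 364 [7, 7, 4] 368 [9, 8, 6] 372 [7, 5, 8] 376 [20, 33, 42] 380 [66, 97, 127]
```

Call:
move_arm:
  targets:
    - [[-0.01,0,0.03],[0,0,0],1]
    - [[0,0,0.025],[0,0,0],1]
    - [[0,0,0],[0,0,0],1]
    - [[0,0,0],[0,0,0],1]
    - [[0,0,0],[0,0,0],1]
    - [[0,0,0],[0,0,0],1]
    - [[0,0,0],[0,0,0],1]
    - [[0,0,0],[0,0,0],1]

```text
clock: 23.7
tool_pos: [0.5521, 0.2924, 0.0564]
tool_rot: [2.166, 2.275, -0.001]
ft_force: [-0.2, 1.0, -2.1]
opening: 0.0203
grip_force: 49.5
```

```bash
python3 -c "
from h import *
plan([.552,.2925,.0566],2.85,1)
a=cv2.imread('pics/t0.png').astype(int);b=grab('top')['color']
m=(np.abs(a-b).sum(2)>60); print('glass',m[240:265,280:310].sum(),'glue',m[195:215,288:304].sum(),'dropper',m[150:172,295:312].sum(),'red',m[250:266,380:408].sum(),'yellow',m[195:222,325:343].sum())
print(manip.get_obs()['dq'].round(4))"
```

```text
[0.0, -0.0, -0.0] [-0.0, 0.01, -0.0]
x 1
from [0.5521 0.2924 0.0564] yaw 2.83 tilt [-0.0002 -0.0009] F [-0.2  1.  -2.1] open 0.0203 t 23.7
glass 77 glue 202 dropper 3 red 11 yellow 129
[-0.0012  0.      0.0006 -0.002   0.0003  0.0007 -0.0018]
```

```bash
python3 -c "
from workcell import manip
print(manip.finish_job())"
```

```text
the job is handed in; nothing more can be done
None
```

I handed the job in with the stamp inked on the felt, now held still and upright, centred and square over the blue box. Its face is about 10 mm above the paper and never touched the envelope. The lid is right back at its stop, but I pushed it there with about 60 N at the fingertips, well over what it needed. That might count against the 40 N limit on the arm and gripper body.

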